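# Secure the torch in its bracket before getting under way

### The arm

A 6-joint arm with a two-finger parallel gripper is mounted at the origin on the work surface. World frame = base frame: x ahead of the robot, y to its left, z up, the work surface at z = 0. Lengths are in m, angles in rad, forces in N, time in s.
With the tool pointing down it reaches from about 0.3 to 0.85 m from the base axis. Payload 4.2 kg.
Tool frame: the origin (TCP) lies on the centre line of the jaws, within the pads' length; the fingertips stand ctrl.tip_extent ahead of it and the grasp point (between the pads) lies 3 mm ahead of it (ctrl.tip_extent is the distance from the TCP to the fingertips, in m); x points along the fingers, z is the direction in which the jaws open and shut, and the axes are right-handed (so a half turn about x gives the same grasp; the last joint's range is limited). The gripper opens to 91 mm and grips with 3 to 60 N. Pads are 32 mm wide; open, the fingers measure 118 mm over their backs; the gripper's body (76 mm by 178 mm) begins 60 mm behind the grasp point.
Start: joints at [-0.02, 0.32, 1.565, -0, 1.257, -0.02], TCP at [0.575, 0, 0.236] pointing down, gripper open.
Joint ranges: [-3.11, 3.11], [-0.84, 2.01], [0.21, 2.61], [-1.34, 4.49], [0.05, 2.63], [-2.56, 2.56]. Speed limits (rad/s): [2.57, 2.57, 3.14, 3.14, 3.14, 3.14].

### API

Orientations are given as a unit quaternion [w, x, y, z].
In Python, from plant import ctrl gives the robot as it stands. The module is installed in compiled form; this text tells all that it offers.
- The arm moves only by the shell command python3 -m jog 'ROWS' [OPENING] [FORCE]. ROWS is a JSON object of lists of equal length, an entry for each row: "offset": the shift along the tool's x, y, z each as a share of 0.04 m, from -1 to 1, a list of three; "spin": the turn about the tool's x as a share of 6 degrees, from -1 to 1. A call has 1 to 10 rows; each row shifts and turns the commanded pose from where the row before left it, along the tool's axes as they then stand; what a row does not reach is not made up. A row lasts 1/10 s, in which the tool goes at most 50 mm and 8.59 degrees, less where a joint would pass 70% of its speed; a pose out of reach is approached as far as the arm can. A call with a number of a shift or a turn outside -1 to 1 is refused whole. A call with a gripper value outside its range is refused whole. OPENING is the opening, from 0 (shut) to 1 (fully open), set as the call begins (- or left out, the last holds). The fingers move at their own pace and stop on an object; FORCE is the grip in N (left out, the last holds). Time passes only in rows, so rows that do not move let the fingers close. It gives the time, the measured TCP pose, the force and the opening at its end, in the units of the state.
- ctrl.get_obs(): the state, without advancing time (a new reading comes with each control period).
- ctrl.get_image(name): name is "scene" or "side" or "wrist"; returns (picture, depth): 400x640x3 uint8, red, green, blue; 400x640 float32, m along the optical axis (not along the pixel's ray), 0 where there is no reading.
- ctrl.camera_params(name): a dict with "mtx" (3x3 intrinsics, pixels), "cam_to_world" (4x4, takes a point from camera to world coordinates). Camera axes: x right, y down, z forward; pixel columns grow to the right and rows downward; lengths in m; the calibration is good to about 2 mm. A picture is of the moment at which its call begins: read the wrist's pose just before it. camera_params takes no time and is no camera call; for the wrist camera it gives the pose at the moment of the call.
- ctrl.hand_in(): hands the job in, once; it reports no verdict.
The state is a dict: "clock": time; "joints": joint angles; "joint_velocities": joint speeds; "tau": joint torques, N m; "position": TCP position; "eef_rot": TCP orientation; "wrist_force": force on the tool from outside, world axes, zero at the start; "moment": the same for the moment, N m; "gripper_width": finger opening in m.
Only numpy, scipy, OpenCV 4.12 (cv2) and the standard library are available. Lean on these libraries where they do the work, as an engineer would, in place of code of your own. Each camera call takes 0.05 s, during which the arm holds its last target. There are 200 camera calls.

### The job

We are about to cast off: put the yellow torch back in its bracket on the chart table. Lay its barrel across both saddles, without dropping it, then swing the steel bail with the red grip over it and down until the bail lies fully home in its two black catches. Leave the other things on the table where they are.

Things in the scene. Friction and masses are not known exactly. Their poses are not given: they have to be found in the camera images.
- torch: Yellow torch, loose, about 0.3 kg, lying on the table. Round barrel 32 mm in diameter, 160 mm long; origin at the barrel's middle on its axis (20 mm above the table at the start), x axis along the barrel to the lens. Black hexagonal guards, 40 mm across flats, at x = 80 to 116 mm (lens end) and -96 to -80 mm (tail) stop it rolling. Mass centre near x = 11 mm. Either way round fits the bracket.
- torch_lens (a point): Front of the torch's lens, on the axis, 119 mm from the barrel's middle. The tail button ends 99 mm from the middle on the other side.
- bracket: Torch bracket, screwed down; place and yaw differ from run to run. Origin on the table midway between the saddles. Base plate x -74 to 46, y -75 to 75 mm, 8 mm thick. Upright saddles at y = +60 and -60 mm. The torch lies along the bracket's y axis, the barrel's middle over the origin (12 mm of end play, guards outside the saddles). Bail hinge on the +x side, catches on the -x side.
- rest_mid (a point): Where the barrel's middle lies when seated: above the bracket's origin, 48 mm above the table (top of the barrel then 64 mm). Between the saddles only the base plate lies below the barrel.
- saddle_a (a point): Seat of the saddle at bracket y = +60 mm: the point on the seated torch's axis, 48 mm above the table. Each saddle is 16 mm wide along y: a rubber 90 degree V between two grey cheeks 48 mm apart inside, 62 mm high.
- saddle_b (a point): The same point of the saddle at bracket y = -60 mm.
- bail_grip (a point): Middle of the bail's cross rod, on its axis, inside the red grip sleeve (14 mm in diameter, 50 mm long along the bracket's y axis). The bail is a U of 9 mm steel rod, arms at bracket y = +60 and -60 mm; this point lies 98 mm from the hinge axis. With the bail closed it is at bracket x = -62 mm, y = 0, 72 mm above the table.
- bail_hinge (a point): Middle of the bail's hinge axis, fixed at bracket x = 36 mm, y = 0, 72 mm above the table; the axis runs along the bracket's y axis. Its steel lugs at y = +60 and -60 mm reach 81 mm above the table.
- bail (a joint): Bail angle in rad: 0 closed, cross rod down in both catches (end stop), arms level 3 mm above a seated barrel; grows as it swings up and over to the bracket's +x side, pi/2 upright, end stop 2.6. It starts open at 2.0 to 2.45. Stiff hinge (0.12 N m friction): the bail stays where it is left, does not fall or spring, and nothing clicks.
- catch_a (a point): Floor of the groove of the black catch at bracket x = -62, y = +42 mm, 67.5 mm above the table: a post 18 mm (x) by 12 mm (y), groove 10 mm wide along x and open upward, prong tips 74.5 mm above the table.
- catch_b (a point): The same point of the catch at bracket y = -42 mm.
- turntable: Round bamboo turntable, 250 mm in diameter, top 26 mm above the table with a low lip, to the left. Bystander, carries the pen holder, stopwatch and divider. Origin on the table at its centre.
- storage_box: Blue storage box with white lid and grey clips, shut, 200 mm along its x by 290 mm along its y, 129 mm high, fixed, to the right. Bystander. Origin on the table under its centre.
- pen_holder: White ceramic pen holder, 80 mm in diameter, 100 mm high, pens up to 165 mm, standing on the turntable. Bystander. Origin at the centre of its underside.
- stopwatch: Orange plastic stopwatch, 66 mm in diameter, 19 mm thick, lying on the turntable. Bystander. Origin at the centre of its underside.
- divider: Steel divider, 150 mm long, 22 mm high at its brass knob, lying on the turntable. Bystander. Origin under its pivot.
- mug: Blue mug, 82 mm in diameter, 92 mm high. Bystander. Origin at the centre of its underside.
- logbook: Blue bound logbook, 150 by 210 by 24 mm, lying flat. Bystander. Origin at the centre of its underside.
- parallel_rule: Clear parallel rule with brass links, 78 by 300 by 9 mm, lying on the chart at the far side. Bystander. Origin at the centre of its underside.
There are look-alikes about, which are no part of the job. Of the things like the bracket, leave any that is purple; of the rest the larger one is meant.

How it is judged:
By the outcome, as a careful person would: the job done as asked, in the order asked, and still so for the second after the job is handed in, with the robot touching nothing.
It also fails if it takes over 51 s, if anything falls off the work surface, if the arm or the gripper's body presses on something with over 40 N, if the wrist force passes 120 N, or if a joint passes its speed limit or range.

## Working session

There is one attempt and no reset: what is moved stays moved. The work goes in short steps, Python scripts to look and compute and a shell command to move; the robot and the scene stay as the last step left them, time stands still between calls to the robot, and variables do not carry over. Pictures are saved under pics/ and viewed, about 8 in all and at most 12, crops included, and the job is handed in when it is done.

```bash
mkdir -p pics; cat > h.py <<'E'
import numpy as np, cv2
from plant import ctrl
def snap(n,f):
    P=ctrl.camera_params(n); im,d=ctrl.get_image(n)
    np.savez(f'pics/{f}.npz',im=im,d=d,K=P['mtx'],T=P['cam_to_world'])
    cv2.imwrite(f'pics/{f}.png',im[:,:,::-1]); return im,d
def load(f): return np.load(f'pics/{f}.npz')
def crop(f,u0,v0,u1,v1,s):
    im=load(f)['im'][v0:v1,u0:u1,::-1]
    cv2.imwrite(f'pics/{f}_c{u0}_{v0}.png',cv2.resize(im,None,fx=s,fy=s,interpolation=cv2.INTER_CUBIC))
def pts(f,uv,z=None):
    D=load(f);K,T,d=D['K'],D['T'],D['d'];o=[]
    for u,v in uv:
        r=np.linalg.inv(K)@[u,v,1]
        if z is None: p=T[:3,:3]@(r*d[int(v),int(u)])+T[:3,3]
        else:
            w=T[:3,:3]@r; p=T[:3,3]+w*(z-T[2,3])/w[2]
        o.append(p)
    return np.array(o)
def cloud(f):
    D=load(f);K,T,d=D['K'],D['T'],D['d']
    v,u=np.mgrid[:400,:640]
    r=np.stack([(u-K[0,2])/K[0,0]*d,(v-K[1,2])/K[1,1]*d,d],-1)
    p=r@T[:3,:3].T+T[:3,3]; p[d==0]=np.nan; return p
E
python3 - <<'E'
from h import *
for n in ['scene','side']:
    snap(n,n+'0')
o=ctrl.get_obs();print(o,ctrl.tip_extent)
a=cv2.imread('pics/scene0.png');b=cv2.imread('pics/side0.png')
for n in['scene','side']: print(ctrl.camera_params(n)['cam_to_world'].round(2).tolist())
E
```

```text
{'clock': 0.1, 'joints': array([-1.99705056e-02,  3.20193816e-01,  1.56553778e+00,  2.68090768e-05,
        1.25736415e+00, -1.99988336e-02]), 'joint_velocities': array([-0.00155103, -0.00215223, -0.00206621,  0.00013891, -0.00033111,
        0.00113943]), 'tau': array([ 5.01049108e-04, -4.13330913e+01, -2.32510239e+01,  7.29743019e-02,
        4.21804120e-02, -4.88014211e-05]), 'position': array([5.74597778e-01, 3.37606446e-05, 2.35231405e-01]), 'eef_rot': array([7.06575442e-01, 1.25460757e-05, 7.07637721e-01, 2.67185718e-05]), 'wrist_force': array([ 0.91612457, -0.20861591, -0.25248495]), 'moment': array([-0.0165259 , -0.00189766,  0.00132763]), 'gripper_width': 0.09112710845000511} 0.022
[[0.88, 0.38, -0.28, 0.97], [0.47, -0.69, 0.54, -0.87], [0.02, -0.61, -0.79, 1.34], [0.0, 0.0, 0.0, 1.0]]
[[-0.94, -0.22, 0.27, 0.18], [-0.35, 0.55, -0.76, 0.94], [0.02, -0.8, -0.59, 0.81], [0.0, 0.0, 0.0, 1.0]]
```

View pics/scene0.png

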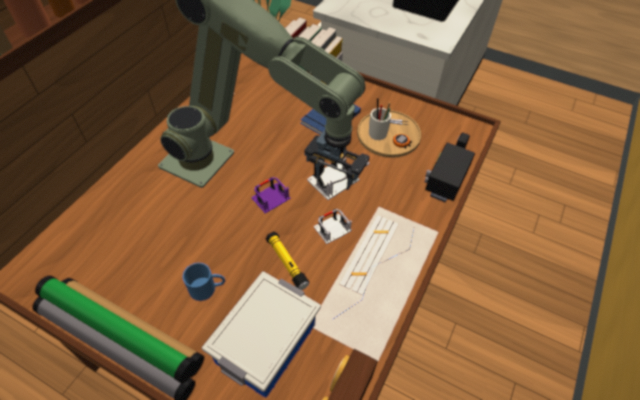

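View pics/side0.png

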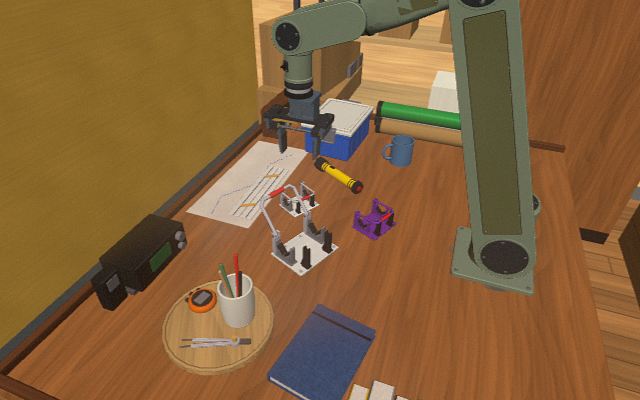

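Bracket-like things in the side view are purple (375,218), small white (298,200) and large white (305,250). The large white one fits the description. The torch is at (338,175). Next is one close crop to check the choice.

```bash
python3 - <<'E'
from h import *
crop('side0',240,145,400,275,5)
p=cloud('side0'); D=load('side0'); hsv=cv2.cvtColor(D['im'],cv2.COLOR_RGB2HSV)
for n in ['side0','scene0']:
    p=cloud(n);hsv=cv2.cvtColor(load(n)['im'],cv2.COLOR_RGB2HSV)
    m=(hsv[...,0]>22)&(hsv[...,0]<33)&(hsv[...,1]>170)&(hsv[...,2]>120)&(p[...,2]>0.02)&(p[...,2]<.06)&(p[...,0]>.2)&(p[...,0]<1)&(abs(p[...,1])<.6)
    q=p[m];c=q.mean(0);w,V=np.linalg.eigh(np.cov(q[:,:2].T));t=(q[:,:2]-c[:2])@V[:,1]
    vv,uu=np.nonzero(m)
    print(n,len(q),c.round(3),V[:,1].round(3),np.percentile(t,[0,2,98,100]).round(3),np.percentile(q[:,2],[5,50,95]).round(3),uu.min(),uu.max(),vv.min(),vv.max())
E
```

```text
side0 212 [ 0.516 -0.204  0.032] [-0.868  0.496] [-0.083 -0.078  0.069  0.077] [0.022 0.033 0.038] 322 355 163 186
scene0 357 [ 0.512 -0.215  0.034] [-0.859  0.512] [-0.085 -0.078  0.077  0.079] [0.028 0.035 0.04 ] 270 298 235 275
```

View pics/side0_c240_145.png

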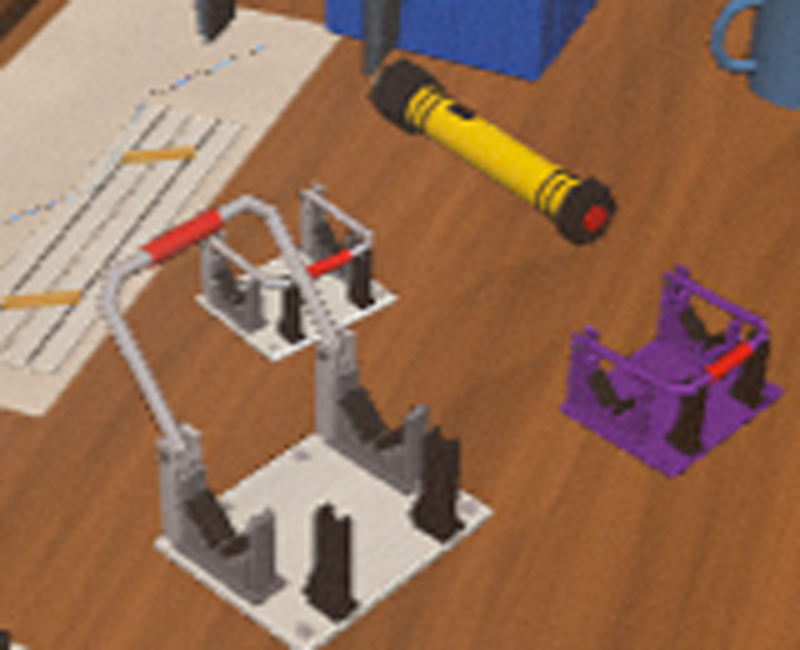

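The crop shows a large open bracket, with its hinge lugs on the far-left side and catches at lower right. The torch's lens end is at (400,90) in the crop and its red tail button at (595,218). I'll now measure the bracket.

```bash
python3 - <<'E'
from h import *
f=lambda U,V:(240+(U+.5)/5-.5,145+(V+.5)/5-.5)
C=pts('side0',[f(*a) for a in [(158,545),(308,650),(490,512),(318,437)]],.008)
print('plate',C.round(4).tolist(),[np.linalg.norm(C[i]-C[i-1]).round(3) for i in range(4)])
k=pts('side0',[f(333,510),f(438,435)],.0745); print('catch',k.round(4).tolist(),np.linalg.norm(k[0]-k[1]))
g=pts('side0',[f(180,432),f(337,335)],.081); print('lug',g.round(4).tolist(),np.linalg.norm(g[0]-g[1]))
# plate fit by depth, both cams
for n in ['side0','scene0']:
    p=cloud(n);hsv=cv2.cvtColor(load(n)['im'],cv2.COLOR_RGB2HSV)
    m=(hsv[...,1]<60)&(hsv[...,2]>140)&(p[...,2]>0.0)&(p[...,2]<.016)&(np.linalg.norm(p[...,:2]-C[:,:2].mean(0),axis=-1)<.1)
    q=p[m]
    (c,s,a)=cv2.minAreaRect(q[:,:2].astype(np.float32)); print(n,len(q),c,s,a,np.median(q[:,2]))
    r=(((hsv[...,0]<6)|(hsv[...,0]>174))&(hsv[...,1]>170)&(hsv[...,2]>110)&(p[...,2]>.1)&(np.linalg.norm(p[...,:2]-C[:,:2].mean(0),axis=-1)<.25))
    if r.sum(): print('grip',r.sum(),np.median(p[r],0).round(4),np.argwhere(r).mean(0))
E
```

```text
plate [[0.5733, 0.2098, 0.008], [0.4664, 0.252, 0.008], [0.4104, 0.1175, 0.008], [0.5251, 0.0936, 0.008]] [np.float64(0.126), np.float64(0.115), np.float64(0.146), np.float64(0.117)]
catch [[0.4673, 0.2142, 0.0745], [0.4363, 0.1386, 0.0745]] 0.08174478656251383
lug [[0.5637, 0.1942, 0.081], [0.5164, 0.0852, 0.081]] 0.11877414302022635
side0 936 (0.4921162724494934, 0.16068118810653687) (0.15664567053318024, 0.11990527808666229) 67.58341979980469 0.008657875085293532
grip 70 [0.5889 0.1258 0.1561] [203.8        269.02857143]
scene0 508 (0.4931993782520294, 0.15439897775650024) (0.14422497153282166, 0.12249245494604111) 68.51271057128906 0.008411973981493737
```

Bracket origin comes out at about (0.507, 0.153) with yaw about -22.5°. The half-open bail would block the gripper body while placing, because the rod is at bracket x≈85 and the body reaches 89. I'll first push the bail further open toward its stop. Now moving over the bracket to refine.

```bash
python3 -m jog '{"offset":[[0,0.85,-0.165],[0,0.85,-0.165],[0,0.85,-0.165],[0,0.85,-0.165],[0,0,0],[0,0,0],[0,0,0],[0,0,0],[0,0,0],[0,0,0]],"spin":[0,0,0,0,0.94,0.94,0.94,0.94,0,0]}' 0 10
python3 - <<'E'
from h import *
snap('wrist','w1')
p=cloud('w1');print(load('w1')['T'].round(3).tolist())
hsv=cv2.cvtColor(load('w1')['im'],cv2.COLOR_RGB2HSV)
r=(((hsv[...,0]<6)|(hsv[...,0]>174))&(hsv[...,1]>170)&(hsv[...,2]>90)&(p[...,2]>.1)&(p[...,2]<.2))
print(r.sum(),np.median(p[r],0))
E
```

```text
clock: 1.1
position: [0.5484, 0.136, 0.2357]
eef_rot: [0.693, 0.138, 0.694, -0.138]
wrist_force: [0.3, -0.3, 0.9]
gripper_width: 0.0141
[[0.924, -0.37, -0.093, 0.576], [-0.382, -0.897, -0.224, 0.199], [-0.001, 0.242, -0.97, 0.385], [0.0, 0.0, 0.0, 1.0]]
1040 [0.59839675 0.12593693 0.15591932]
```

View pics/w1.png

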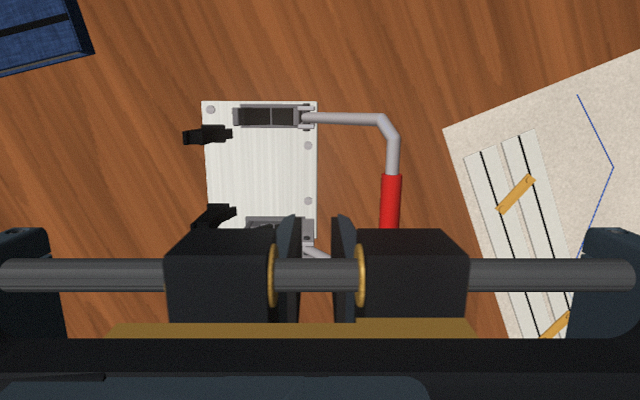

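The wrist view shows the plate's top corners at (202,101) and (316,101), the right edge vertical to (316,238), the grip at x≈390, and saddle a at (234–300,117).

```bash
python3 - <<'E'
from h import *
q=pts('w1',[(202,101),(316.5,101),(316.5,237),(208,203)],.008);print(q.round(4).tolist())
x=q[1]-q[0];y=q[1]-q[2];print(np.linalg.norm(x),np.degrees(np.arctan2(x[1],x[0])),np.degrees(np.arctan2(y[1],y[0])))
a=np.radians(np.degrees(np.arctan2(y[1],y[0]))-90);X=np.array([np.cos(a),np.sin(a)]);Y=np.array([-X[1],X[0]])
print('origin from +x+y corner',q[1][:2]-.046*X-.075*Y,'from -x',q[0][:2]+.074*X-.075*Y)
p=cloud('w1');hsv=cv2.cvtColor(load('w1')['im'],cv2.COLOR_RGB2HSV)
O=np.array([.507,.153]);
b=np.stack([(p[...,:2]-O)@X,(p[...,:2]-O)@Y,p[...,2]],-1)
for n,m in [('lug/arm top a',(b[...,2]>.076)&(b[...,2]<.085)&(b[...,0]<.06)&(b[...,0]>0.01)),('cheek a',(abs(b[...,2]-.062)<.003)&(b[...,1]>.04)&(abs(b[...,0])<.05)),('catch',(b[...,2]>.068)&(b[...,2]<.08)&(b[...,0]<-.04))]:
    if m.sum(): print(n,m.sum(),np.percentile(b[m],[3,50,97],axis=0).round(4).tolist())
r=((hsv[...,0]<6)|(hsv[...,0]>174))&(hsv[...,1]>170)&(hsv[...,2]>90)&(p[...,2]>.1)&(p[...,2]<.2)
print('grip',np.percentile(b[r],[3,50,97],axis=0).round(4).tolist())
E
```

```text
[[0.4711, 0.2514, 0.008], [0.5793, 0.2067, 0.008], [0.5232, 0.0706, 0.008], [0.4283, 0.1524, 0.008]]
0.11701601464944278 -22.444524431103112 67.57776537988082
origin from +x+y corner [0.50817136 0.15489879] from -x [0.51094713 0.15380269]
lug/arm top a 428 [[0.031, -0.0626, 0.0765], [0.0377, 0.0553, 0.0807], [0.0434, 0.0715, 0.0846]]
cheek a 245 [[-0.0284, 0.0554, 0.0601], [-0.0232, 0.0623, 0.0619], [0.0308, 0.07, 0.0636]]
catch 298 [[-0.0696, -0.0368, 0.0681], [-0.0615, 0.0432, 0.0735], [-0.0521, 0.0507, 0.0755]]
grip [[0.0894, -0.0078, 0.1519], [0.0946, 0.0099, 0.1559], [0.1015, 0.0265, 0.1578]]
```

Refined: origin (0.5087, 0.1545), yaw -22.4°, bail about 2.2 rad. Pushing the bail further open.

```bash
python3 -m jog '{"offset":[[0.84,0,0],[0.84,0,0],[0.84,0,0],[0,0,0],[0,0,0.25],[0,0,0.25],[0,0,0.25],[0,0,0.25],[0,0,0.25],[0,0,0]],"spin":[0,0,0,0,0,0,0,0,0,0]}' 0 10
python3 -m jog '{"offset":[[0,0,-0.5],[0,0,-0.5],[-0.85,0,0],[-0.85,0,0],[-0.85,0,0],[0,0,0]],"spin":[0,0,0,0,0,0]}' 1 10
python3 - <<'E'
from h import *
snap('wrist','w2')
p=cloud('w2');hsv=cv2.cvtColor(load('w2')['im'],cv2.COLOR_RGB2HSV)
a=np.radians(-22.4);X=np.array([np.cos(a),np.sin(a)]);Y=np.array([-X[1],X[0]]);O=np.array([.5087,.1545])
b=np.stack([(p[...,:2]-O)@X,(p[...,:2]-O)@Y,p[...,2]],-1)
r=((hsv[...,0]<6)|(hsv[...,0]>174))&(hsv[...,1]>170)&(hsv[...,2]>90)&(p[...,2]>.08)&(p[...,2]<.2)
print('grip',np.percentile(b[r],[3,50,97],axis=0).round(4).tolist()); print(ctrl.get_obs()['position'])
# torch target
c=np.array([.514,-.2095]);P=ctrl.get_obs()['position'][:2];d=c-P;Z=X;print('tool y,z shift to torch',d@Y/.04,d@X/.04)
E
```

```text
clock: 2.15
position: [0.5961, 0.1161, 0.1351]
eef_rot: [0.694, 0.139, 0.693, -0.139]
wrist_force: [-0.6, -0.7, 0.4]
gripper_width: 0.0004
clock: 2.75
position: [0.561, 0.1327, 0.2431]
eef_rot: [0.698, 0.14, 0.689, -0.137]
wrist_force: [0.5, -0.8, -0.2]
gripper_width: 0.0455
grip [[0.1074, -0.0158, 0.1323], [0.113, 0.0057, 0.1367], [0.1194, 0.0241, 0.1386]]
[0.55964386 0.13240265 0.24025238]
tool y,z shift to torch -8.33745658838436 2.2022279917719745
```

```bash
python3 -m jog '{"offset":[[0,-0.834,0.22],[0,-0.834,0.22],[0,-0.834,0.22],[0,-0.834,0.22],[0,-0.834,0.22],[0,-0.834,0.22],[0,-0.834,0.22],[0,-0.834,0.22],[0,-0.834,0.22],[0,-0.834,0.22]],"spin":[0,0,0,0,0,0,0,0,0,0]}' 1 10
python3 -m jog '{"offset":[[0,0,0],[0,0,0],[0,0,0],[0,0,0],[0,0,0],[0,0,0],[0,0,0],[0,0,0],[0,0,0],[0,0,0]],"spin":[-1,-1,-1,-1,-1,-1,-1,-1,-1,-1]}'
python3 -m jog '{"offset":[[0,0,0],[0,0,0],[0,0,0],[0,0,0],[0,0,0],[0,0,0]],"spin":[-0.9,-0.9,-0.9,-0.9,0,0]}'
cat >> h.py <<'E'
def torch(f):
    p=cloud(f);hsv=cv2.cvtColor(load(f)['im'],cv2.COLOR_RGB2HSV)
    m=(hsv[...,0]>20)&(hsv[...,0]<34)&(hsv[...,1]>150)&(hsv[...,2]>90)&(p[...,2]>0.015)&(p[...,2]<.09)
    q=p[m];c=np.median(q,0)
    (c2,s,a)=cv2.minAreaRect(q[:,:2].astype(np.float32)); w,V=np.linalg.eigh(np.cov(q[:,:2].T));v=V[:,1]
    t=(q[:,:2]-c[:2])@v; print(f,m.sum(),'c',c.round(4),'rect',c2,s,a,'ang',np.degrees(np.arctan2(v[1],v[0])).round(2),'ext',np.percentile(t,[0,1,50,99,100]).round(4),'z98',np.percentile(q[:,2],98).round(4))
E
python3 - <<'E'
from h import *
snap('wrist','w3');torch('w3');o=ctrl.get_obs();print(o['position'],o['eef_rot'],o['clock'])
E
```

```text
clock: 3.8
position: [0.5103, -0.211, 0.2358]
eef_rot: [0.693, 0.138, 0.694, -0.138]
wrist_force: [0.3, 0.3, -0.2]
gripper_width: 0.0912
clock: 4.8
position: [0.5107, -0.2096, 0.2357]
eef_rot: [0.669, -0.228, 0.67, 0.229]
wrist_force: [0.7, -0.5, 0.4]
gripper_width: 0.0912
clock: 5.4
position: [0.5108, -0.2096, 0.2363]
eef_rot: [0.615, -0.347, 0.616, 0.348]
wrist_force: [0.4, -0.5, 0.4]
gripper_width: 0.0914
w3 4081 c [ 0.5085 -0.2095  0.034 ] rect (0.5168871283531189, -0.21409037709236145) (0.03178144246339798, 0.16042861342430115) 59.58226776123047 ang 149.94 ext [-0.0899 -0.0858 -0.      0.0696  0.0707] z98 0.0371
[ 0.51089937 -0.20964387  0.23650058] [ 0.61539412 -0.34764807  0.61581653  0.34813921] 5.45
```

View pics/w3.png

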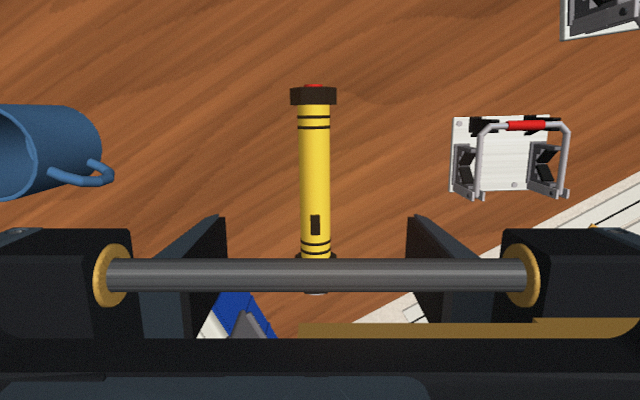

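```bash
python3 - <<'E'
from h import *
c=np.array([.517,-.214]);a=np.radians(59.6);Z=np.array([np.cos(a),np.sin(a)]);L=np.array([Z[1],-Z[0]])
for f in ['scene0','side0']:
    p=cloud(f);b=np.stack([(p[...,:2]-c)@Z,(p[...,:2]-c)@L],-1)
    m=(p[...,2]>.06)&(p[...,2]<.15)&(abs(b[...,0])<.15)&(abs(b[...,1])<.15)
    q=b[m];print(f,m.sum());
    if len(q):
        for u,v in [(-.15,-.089),(-.089,.089),(.089,.15)]:
            k=q[(q[:,0]>u)&(q[:,0]<v)]
            if len(k): print(u,v,len(k),k.min(0),k.max(0), p[...,2][m].max())
d=c-ctrl.get_obs()['position'][:2];print('tool y,z',d@np.array([-Z[1],Z[0]])/.04,d@Z/.04)
q=ctrl.get_obs()['eef_rot'];from scipy.spatial.transform import Rotation as R
print(R.from_quat(q[[1,2,3,0]]).as_matrix().round(3))
E
```

```text
scene0 649
-0.15 -0.089 524 [-0.14994684  0.06255501] [-0.08922666  0.1496616 ] 0.13744343744589038
-0.089 0.089 125 [-0.08887631  0.09613978] [-0.05555414  0.14995038] 0.13744343744589038
side0 582
-0.15 -0.089 360 [-0.14995309  0.05941478] [-0.08904173  0.14956956] 0.13242826255382545
-0.089 0.089 222 [-0.0885532   0.08607915] [-0.04263594  0.14978001] 0.13242826255382545
tool y,z -0.1866555842951447 -0.016752562713279334
[[-0.001 -0.857  0.516]
 [ 0.     0.516  0.857]
 [-1.     0.001 -0.   ]]
```

```bash
python3 -m jog '{"offset":[[0,-0.31,0],[0.873,0,0],[0.873,0,0],[0.873,0,0],[0.873,0,0],[0.873,0,0],[0.873,0,0],[0,0,0],[0,0,0]],"spin":[-0.1,0,0,0,0,0,0,0,0]}' 1 30
python3 -m jog '{"offset":[[0,0,0],[0,0,0],[0,0,0],[0,0,0],[0,0,0],[0,0,0],[0,0,0],[0,0,0],[0,0,0]],"spin":[0,0,0,0,0,0,0,0,0]}' 0 30
```

```text
clock: 6.35
position: [0.5223, -0.2164, 0.0268]
eef_rot: [0.613, -0.351, 0.614, 0.352]
wrist_force: [-0.0, 0.2, -0.0]
gripper_width: 0.0911
clock: 7.25
position: [0.5216, -0.2163, 0.0277]
eef_rot: [0.613, -0.352, 0.614, 0.352]
wrist_force: [-1.0, -1.5, 1.1]
gripper_width: 0.031
```

```bash
python3 -m jog '{"offset":[[-0.5,0,0],[-0.9,0,0],[-0.9,0,0],[-0.9,0,0],[-0.9,0,0],[-0.9,0,0],[0,0,0]],"spin":[0,0,0,0,0,0,0]}' 0 30
python3 -m jog '{"offset":[[0,0,0],[0,0,0],[0,0,0],[0,0,0],[0,0,0],[0,0,0],[0,0,0],[0,0,0],[0,0,0],[0,0,0]],"spin":[0.8,0.8,0.8,0.8,0.8,0.8,0.8,0.8,0.8,0.8]}'
python3 -m jog '{"offset":[[0,0,0],[0,0,0],[0,0,0],[0,0,0],[0,0,0],[0,0,0],[0,0,0],[0,0,0],[0,0,0]],"spin":[0.81,0.81,0.81,0.81,0.81,0.81,0.81,0,0]}'
cat >> h.py <<'E'
A=np.radians(-22.4);X=np.array([np.cos(A),np.sin(A)]);Y=np.array([-X[1],X[0]]);O=np.array([.5087,.1545])
def where():
    from scipy.spatial.transform import Rotation as R
    o=ctrl.get_obs();M=R.from_quat(o['eef_rot'][[1,2,3,0]]).as_matrix();p=o['position']
    print('t',o['clock'],'bracket xy',((p[:2]-O)@X).round(4),((p[:2]-O)@Y).round(4),'z',p[2].round(4),'yaw',np.degrees(np.arctan2(M[1,2],M[0,2])).round(2),'F',o['wrist_force'].round(1),'w',o['gripper_width'].round(4))
E
python3 -c "from h import *;where()"
```

```text
clock: 7.95
position: [0.5241, -0.2169, 0.2324]
eef_rot: [0.616, -0.354, 0.611, 0.349]
wrist_force: [0.4, -0.8, -2.6]
gripper_width: 0.0311
clock: 8.95
position: [0.5208, -0.2155, 0.2253]
eef_rot: [0.702, -0.07, 0.705, 0.071]
wrist_force: [0.6, 0.8, -2.5]
gripper_width: 0.0314
clock: 9.85
position: [0.5212, -0.2157, 0.2262]
eef_rot: [0.693, 0.137, 0.695, -0.136]
wrist_force: [-0.1, -0.2, -2.1]
gripper_width: 0.0316Traceback (most recent call last):
  File "<string>", line 1, in <module>
    from h import *;where()
                    ~~~~~^^
  File "h.py", line 35, in where
    print('t',o['clock'],'bracket xy',((p[:2]-O)@X).round(4),((p[:2]-O)@Y).round(4),'z',p[2].round(4),'yaw',np.degrees(np.arctan2(M[1,2],M[0,2])).round(2),'F',o['wrist_force'].round(1),'w',o['gripper_width'].round(4))
                                                                                                                                                                                             ^^^^^^^^^^^^^^^^^^^^^^^^
AttributeError: 'float' object has no attribute 'round'
```

```bash
sed -i "s/o\['gripper_width'\].round(4)/o['gripper_width']/" h.py
python3 -m jog '{"offset":[[0,0.831,-0.382],[0,0.831,-0.382],[0,0.831,-0.382],[0,0.831,-0.382],[0,0.831,-0.382],[0,0.831,-0.382],[0,0.831,-0.382],[0,0.831,-0.382],[0,0.831,-0.382],[0,0.831,-0.382]],"spin":[0,0,0,0,0,0,0,0,0,0]}' 0 30
python3 -m jog '{"offset":[[0,0,0],[0.9,0,0],[0.9,0,0]],"spin":[0,0,0]}'
python3 - <<'E'
from h import *
where();snap('wrist','w4');torch('w4');snap('side','s4');crop('s4',220,130,400,270,4)
E
```

```text
clock: 10.85
position: [0.5065, 0.1509, 0.2271]
eef_rot: [0.694, 0.137, 0.694, -0.137]
wrist_force: [0.5, -0.6, -3.5]
gripper_width: 0.0316
clock: 11.15
position: [0.5076, 0.1496, 0.1554]
eef_rot: [0.695, 0.137, 0.693, -0.136]
wrist_force: [0.3, -1.0, -4.9]
gripper_width: 0.0311
t 11.15 bracket xy 0.0008 -0.0049 z 0.1554 yaw -22.25 F [ 0.3 -1.  -4.9] w 0.03114203561116858
  return _methods._mean(a, axis=axis, dtype=dtype,
  ret = um.true_divide(
  avg = a.mean(axis, **keepdims_kw)
h.py:29: RuntimeWarning: Degrees of freedom <= 0 for slice
  (c2,s,a)=cv2.minAreaRect(q[:,:2].astype(np.float32)); w,V=np.linalg.eigh(np.cov(q[:,:2].T));v=V[:,1]
  c *= np.true_divide(1, fact)
  c *= np.true_divide(1, fact)
Traceback (most recent call last):
  File "h.py", line 30, in torch
    t=(q[:,:2]-c[:2])@v; print(f,m.sum(),'c',c.round(4),'rect',c2,s,a,'ang',np.degrees(np.arctan2(v[1],v[0])).round(2),'ext',np.percentile(t,[0,1,50,99,100]).round(4),'z98',np.percentile(q[:,2],98).round(4))
                                                                                                                             ~~~~~~~~~~~~~^^^^^^^^^^^^^^^^^^^
IndexError: index -1 is out of bounds for axis 0 with size 0
```

View pics/w4.png

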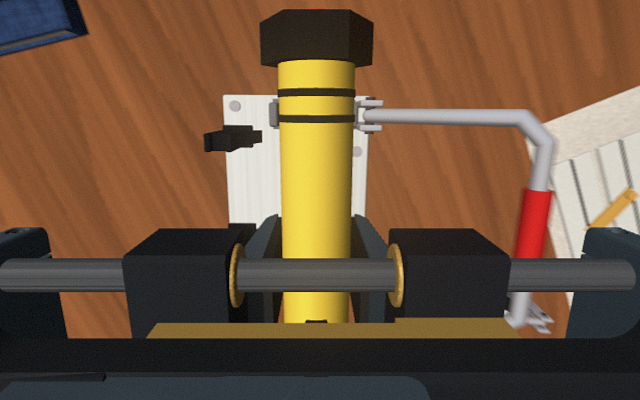

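The torch is held square over the saddles: barrel at col 282–354, tail guard at row 40, red grip at (530,230). Now checking its level and end position.

```bash
cat >> h.py <<'E'
def ridge(f,zlo=.05,zhi=.2):
    p=cloud(f);hsv=cv2.cvtColor(load(f)['im'],cv2.COLOR_RGB2HSV)
    m=(hsv[...,0]>20)&(hsv[...,0]<34)&(hsv[...,1]>150)&(hsv[...,2]>90)&(p[...,2]>zlo)&(p[...,2]<zhi)
    q=p[m];b=np.c_[(q[:,:2]-O)@X,(q[:,:2]-O)@Y,q[:,2]]
    for y in np.arange(-.09,.1,.015):
        k=b[abs(b[:,1]-y)<.006]
        if len(k)>20: print('y',y.round(3),'xmid',(np.percentile(k[:,0],[1,99]).mean()*1e3).round(1),'xw',(np.ptp(np.percentile(k[:,0],[1,99]))*1e3).round(1),'ztop',(np.percentile(k[:,2],95)*1e3).round(1))
    print('y range',np.percentile(b[:,1],[.5,99.5]).round(4))
E
python3 -c "
from h import *
ridge('w4')"
```

```text
y -0.03 xmid 1.5 xw 29.4 ztop 163.9
y -0.015 xmid 1.5 xw 27.8 ztop 164.1
y 0.0 xmid 1.5 xw 30.0 ztop 164.0
y 0.015 xmid 1.7 xw 29.7 ztop 164.2
y 0.03 xmid 1.9 xw 29.2 ztop 164.2
y 0.045 xmid 1.9 xw 29.3 ztop 164.2
y 0.06 xmid 1.6 xw 29.5 ztop 164.3
y 0.075 xmid 1.4 xw 29.0 ztop 164.4
y range [-0.0307  0.0814]
```

```bash
python3 -m jog '{"offset":[[0.6,0,-0.03],[0.6,0,0],[0.6,0,0],[0.12,0,0],[0.12,0,0],[0.12,0,0],[0.12,0,0],[0.12,0,0],[0,0,0]],"spin":[0,0,0,0,0,0,0,0,0]}' 0 30
python3 -c "
from h import *
where();snap('wrist','w5');ridge('w5')"
```

```text
clock: 12.1
position: [0.5057, 0.1499, 0.0594]
eef_rot: [0.693, 0.137, 0.694, -0.137]
wrist_force: [-0.1, 0.5, -3.1]
gripper_width: 0.0314
t 12.1 bracket xy -0.001 -0.0054 z 0.0594 yaw -22.37 F [-0.1  0.5 -3.1] w 0.03135774604681266
y -0.03 xmid -0.7 xw 28.9 ztop 67.9
y -0.015 xmid -0.4 xw 27.7 ztop 68.2
y 0.0 xmid -0.4 xw 30.1 ztop 68.0
y 0.015 xmid -0.2 xw 29.6 ztop 68.2
y 0.03 xmid -0.0 xw 29.2 ztop 68.2
y 0.045 xmid -0.1 xw 29.0 ztop 68.2
y 0.06 xmid -0.4 xw 29.6 ztop 68.2
y 0.075 xmid -0.4 xw 28.8 ztop 68.2
y range [-0.0311  0.0809]
```

Not yet in contact, 4 mm to go.

```bash
python3 -m jog '{"offset":[[0.04,0,0],[0.04,0,0],[0.02,0,0],[0,0,0],[0,0,0]],"spin":[0,0,0,0,0]}' 0 30
python3 -c "
from h import *
where();snap('wrist','w6');ridge('w6')"
```

```text
clock: 12.65
position: [0.5059, 0.15, 0.0559]
eef_rot: [0.694, 0.137, 0.694, -0.137]
wrist_force: [-1.1, 0.3, 1.1]
gripper_width: 0.0316
t 12.65 bracket xy -0.0009 -0.0052 z 0.0559 yaw -22.39 F [-1.1  0.3  1.1] w 0.03162055890909884
y -0.03 xmid -0.5 xw 28.9 ztop 64.6
y -0.015 xmid -0.2 xw 27.7 ztop 64.9
y 0.0 xmid -0.3 xw 30.0 ztop 64.5
y 0.015 xmid -0.0 xw 29.7 ztop 64.7
y 0.03 xmid 0.2 xw 29.1 ztop 64.6
y 0.045 xmid 0.1 xw 29.0 ztop 64.6
y 0.06 xmid -0.1 xw 29.8 ztop 64.5
y 0.075 xmid -0.2 xw 29.0 ztop 64.5
y range [-0.0307  0.0812]
```

Contact: the force rose by 4 N and the barrel top is at 64.5 mm. Release, then lift and move over the bail grip.

```bash
python3 -m jog '{"offset":[[0,0,0],[0,0,0],[0,0,0],[0,0,0],[-0.3,0,0],[-0.8,0,0],[-0.9,0,0],[-0.9,0,0],[-0.9,0,0],[0,0,0]],"spin":[0,0,0,0,0,0,0,0,0,0]}' 0.6 30
python3 - <<'E'
from h import *
where();snap('wrist','w7');ridge('w7')
p=cloud('w7');hsv=cv2.cvtColor(load('w7')['im'],cv2.COLOR_RGB2HSV)
b=np.stack([(p[...,:2]-O)@X,(p[...,:2]-O)@Y,p[...,2]],-1)
r=((hsv[...,0]<6)|(hsv[...,0]>174))&(hsv[...,1]>170)&(hsv[...,2]>90)&(p[...,2]>.1)&(p[...,2]<.2)
print('grip',np.percentile(b[r],[3,50,97],axis=0).round(4).tolist())
snap('side','s7');crop('s7',240,145,400,275,5)
E
```

```text
clock: 13.7
position: [0.5089, 0.1508, 0.2139]
eef_rot: [0.698, 0.139, 0.69, -0.135]
wrist_force: [0.2, -1.0, -0.4]
gripper_width: 0.0547
t 13.7 bracket xy 0.0016 -0.0034 z 0.2139 yaw -22.38 F [ 0.2 -1.  -0.4] w 0.05468831964610155
y -0.06 xmid -1.3 xw 29.8 ztop 64.4
y -0.045 xmid -0.7 xw 30.4 ztop 64.2
y -0.03 xmid -0.2 xw 29.1 ztop 64.8
y -0.015 xmid -0.2 xw 28.7 ztop 64.5
y 0.0 xmid -0.6 xw 29.2 ztop 64.4
y 0.015 xmid -0.1 xw 29.8 ztop 64.5
y 0.03 xmid -0.0 xw 29.5 ztop 64.6
y 0.045 xmid 0.0 xw 29.1 ztop 64.4
y 0.06 xmid -0.4 xw 29.7 ztop 64.7
y 0.075 xmid 0.1 xw 30.2 ztop 64.5
y range [-0.0639  0.0809]
grip [[0.1071, -0.0101, 0.1307], [0.1111, 0.0074, 0.1366], [0.1185, 0.0242, 0.1385]]
```

View pics/s7_c240_145.png

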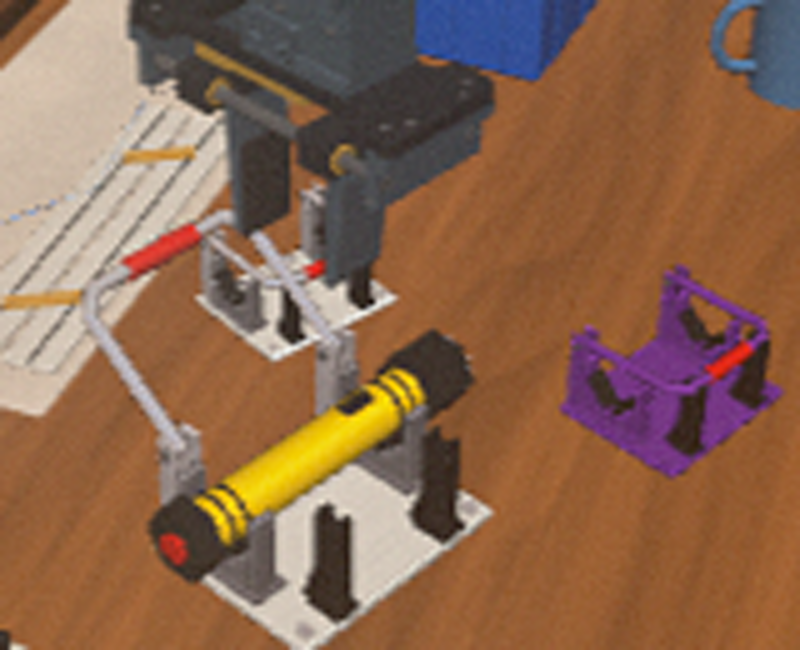

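The torch lies seated in both saddles with its tail at crop (173,547) and lens end at (435,370). The bail is open with the grip at (163,250). Next, grasp the bail grip.

```bash
python3 -m jog '{"offset":[[0,0.13,0.71],[0,0,0.71],[0,0,0.71],[0,0,0.71],[0,0,0],[0,0,0]],"spin":[0,0,0,0,0,0]}' 0.6 10
python3 -c "
from h import *
where()"
python3 -m jog '{"offset":[[0.61,0,0],[0.61,0,0],[0.61,0,0],[0,0,0],[0,0,0]],"spin":[0,0,0,0,0]}' 0.6 10
python3 -c "
from h import *
where()"
```

```text
clock: 14.4
position: [0.6121, 0.1112, 0.2058]
eef_rot: [0.692, 0.137, 0.695, -0.138]
wrist_force: [-0.3, 0.6, 0.1]
gripper_width: 0.0544
t 14.4 bracket xy 0.1121 -0.0007 z 0.2058 yaw -22.42 F [-0.3  0.6  0.1] w 0.05436602286034059
clock: 14.9
position: [0.6121, 0.1119, 0.1345]
eef_rot: [0.693, 0.137, 0.694, -0.137]
wrist_force: [0.5, 0.6, 0.3]
gripper_width: 0.0546
t 14.9 bracket xy 0.1118 0.0 z 0.1345 yaw -22.34 F [0.5 0.6 0.3] w 0.05455856117279246
```

```bash
python3 -m jog '{"offset":[[0,0,0],[0,0,0],[0,0,0],[0,0,0],[0,0,0],[0,0,0],[0,0,0]],"spin":[0,0,0,0,0,0,0]}' 0 8
python3 - <<'E'
from h import *
where();o=ctrl.get_obs()['position'];x=(o[:2]-O)@X
th=np.pi-np.arccos(np.clip((x-.036)/.098,-1,1));print('th',th, 'rod z',.072+.098*np.sin(th))
n=18;t=np.linspace(th,0.0,n+1);px=.036+.098*np.cos(np.pi-t)*1;pz=.072+.098*np.sin(t)
print([[round(float(-b/.04),3),0,round(float(a/.04),3)] for a,b in zip(np.diff(px),np.diff(pz))])
E
```

```text
clock: 15.6
position: [0.6133, 0.1114, 0.1347]
eef_rot: [0.694, 0.137, 0.693, -0.137]
wrist_force: [0.4, -1.3, 1.0]
gripper_width: 0.0134
t 15.6 bracket xy 0.1131 0.0 z 0.1347 yaw -22.39 F [ 0.4 -1.3  1. ] w 0.013437332594389761
th 2.476215717428708 rod z 0.13250085921514543
[[-0.25, 0, -0.226], [-0.217, 0, -0.258], [-0.179, 0, -0.285], [-0.139, 0, -0.307], [-0.095, 0, -0.323], [-0.05, 0, -0.333], [-0.004, 0, -0.337], [0.042, 0, -0.334], [0.088, 0, -0.325], [0.132, 0, -0.31], [0.173, 0, -0.289], [0.211, 0, -0.263], [0.245, 0, -0.231], [0.274, 0, -0.195], [0.298, 0, -0.156], [0.317, 0, -0.114], [0.33, 0, -0.069], [0.336, 0, -0.023]]
```

Gripped: width 13.4 mm fits the 14 mm sleeve. Swinging along the arc.

```bash
python3 -m jog '{"offset":[[-0.25,0,-0.226],[-0.217,0,-0.258],[-0.179,0,-0.285],[-0.139,0,-0.307],[-0.095,0,-0.323],[-0.05,0,-0.333],[-0.004,0,-0.337],[0.042,0,-0.334],[0,0,0]],"spin":[0,0,0,0,0,0,0,0,0]}' 0 8
python3 -c "
from h import *
where()
o=ctrl.get_obs()['position'];print('r',np.hypot((o[:2]-O)@X-.036,o[2]-.003-.072))"
```

```text
clock: 16.5
position: [0.5212, 0.1496, 0.1696]
eef_rot: [0.692, 0.137, 0.695, -0.137]
wrist_force: [-1.3, 3.5, 4.9]
gripper_width: 0.0134
t 16.5 bracket xy 0.0134 0.0003 z 0.1696 yaw -22.35 F [-1.3  3.5  4.9] w 0.013392720124515705
r 0.09728713978960794
```

```bash
python3 -m jog '{"offset":[[0.088,0,-0.325],[0.132,0,-0.31],[0.173,0,-0.289],[0.211,0,-0.263],[0.245,0,-0.231],[0.274,0,-0.195],[0.298,0,-0.156],[0.317,0,-0.114],[0,0,0]],"spin":[0,0,0,0,0,0,0,0,0]}' 0 8
python3 -c "
from h import *
where()
o=ctrl.get_obs()['position'];print('r',np.hypot((o[:2]-O)@X-.036,o[2]-.003-.072))"
```

```text
clock: 17.4
position: [0.4532, 0.1769, 0.0985]
eef_rot: [0.693, 0.137, 0.694, -0.137]
wrist_force: [2.9, 2.9, -1.7]
gripper_width: 0.0137
t 17.4 bracket xy -0.0599 -0.0004 z 0.0985 yaw -22.35 F [ 2.9  2.9 -1.7] w 0.01370165945027755
r 0.09875379626504688
```

```bash
python3 -m jog '{"offset":[[0.2,0,-0.04],[0.2,0,-0.02],[0.1,0,0],[0.05,0,0],[0.05,0,0],[0,0,0]],"spin":[0,0,0,0,0,0]}' 0 12
python3 -c "
from h import *
where()"
```

```text
clock: 18.0
position: [0.4502, 0.178, 0.0755]
eef_rot: [0.692, 0.137, 0.695, -0.138]
wrist_force: [-2.5, 6.4, -1.0]
gripper_width: 0.0136
t 18.0 bracket xy -0.063 -0.0005 z 0.0755 yaw -22.44 F [-2.5  6.4 -1. ] w 0.01357872699555311
```

```bash
python3 -m jog '{"offset":[[0.04,0,0.01],[0.04,0,0.0],[0,0,0]],"spin":[0,0,0]}' 0 20
python3 -c "
from h import *
where()"
```

```text
clock: 18.3
position: [0.4502, 0.178, 0.0723]
eef_rot: [0.692, 0.138, 0.695, -0.138]
wrist_force: [-4.3, 7.0, -0.5]
gripper_width: 0.0135
t 18.3 bracket xy -0.0631 -0.0005 z 0.0723 yaw -22.46 F [-4.3  7.  -0.5] w 0.013466857954896322
```

Release and look.

```bash
python3 -m jog '{"offset":[[0,0,0],[0,0,0],[0,0,0],[-0.5,0,0],[-0.9,0,0],[-0.9,0,0],[0,0,0],[0,0,0]],"spin":[0,0,0,0,0,0,0,0]}' 0.35 20
python3 - <<'E'
from h import *
where();snap('side','s8');crop('s8',240,165,340,275,5)
snap('wrist','w8')
for f in['s8','w8','scene']:
    if f=='scene': snap('scene','sc8');f='sc8'
    p=cloud(f);hsv=cv2.cvtColor(load(f)['im'],cv2.COLOR_RGB2HSV)
    b=np.stack([(p[...,:2]-O)@X,(p[...,:2]-O)@Y,p[...,2]],-1)
    r=((hsv[...,0]<6)|(hsv[...,0]>174))&(hsv[...,1]>150)&(hsv[...,2]>90)&(abs(b[...,0]+.062)<.03)&(abs(b[...,1])<.04)
    if r.sum(): print(f,r.sum(),'grip',np.percentile(b[r],[3,50,97],axis=0).round(4).tolist())
E
```

```text
clock: 19.1
position: [0.4528, 0.1773, 0.1658]
eef_rot: [0.694, 0.137, 0.693, -0.137]
wrist_force: [-0.6, -0.4, -0.8]
gripper_width: 0.0316
t 19.1 bracket xy -0.0604 -0.0002 z 0.1658 yaw -22.38 F [-0.6 -0.4 -0.8] w 0.03155943756001938
s8 76 grip [[-0.0708, -0.0215, 0.0719], [-0.0677, 0.0013, 0.0781], [-0.0612, 0.0244, 0.082]]
w8 1266 grip [[-0.0683, -0.0218, 0.0755], [-0.0626, 0.002, 0.0786], [-0.0565, 0.0251, 0.0803]]
sc8 35 grip [[-0.0667, -0.0233, 0.072], [-0.0601, -0.0012, 0.0787], [-0.0542, 0.0203, 0.0828]]
```

View pics/s8_c240_165.png

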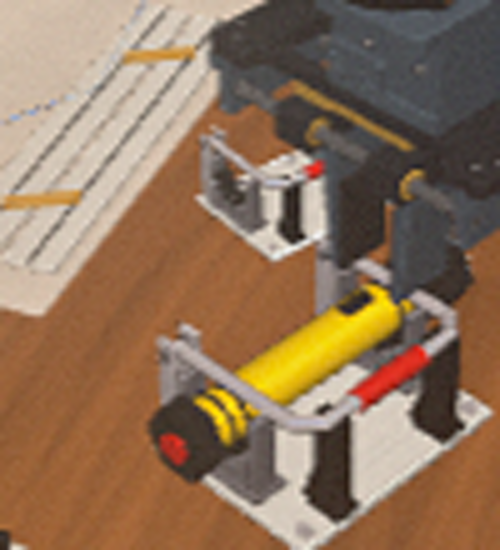

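The bail lies in both catches with the torch beneath it. The grip top is at about 79 mm, and home is 79. I'll press with closed fingertips to make sure.

```bash
python3 -m jog '{"offset":[[0,0,0],[0,0,0],[0,0,0],[0.5,0,0],[0.5,0,0],[0.4,0,0],[0,0,0]],"spin":[0,0,0,0,0,0,0]}' 0 20
python3 -m jog '{"offset":[[0.05,0,0],[0.05,0,0],[0.03,0,0],[0,0,0]],"spin":[0,0,0,0]}'
python3 -c "
from h import *
where()"
```

```text
clock: 19.95
position: [0.451, 0.177, 0.1074]
eef_rot: [0.692, 0.136, 0.695, -0.138]
wrist_force: [-0.5, 0.2, -0.9]
gripper_width: 0.0003
clock: 20.35
position: [0.4528, 0.1776, 0.1046]
eef_rot: [0.694, 0.137, 0.693, -0.137]
wrist_force: [0.1, -0.6, 0.7]
gripper_width: 0.0004
t 20.35 bracket xy -0.0605 0.0001 z 0.1046 yaw -22.38 F [ 0.1 -0.6  0.7] w 0.0004306879634319927
```

```bash
python3 -m jog '{"offset":[[0.03,0,-0.03],[0.03,0,0],[0.03,0,0],[0,0,0]],"spin":[0,0,0,0]}'
python3 -m jog '{"offset":[[0.03,0,0],[0,0,0]],"spin":[0,0]}'
```

```text
clock: 20.75
position: [0.4514, 0.1781, 0.1011]
eef_rot: [0.694, 0.137, 0.694, -0.137]
wrist_force: [-1.6, -0.3, 4.4]
gripper_width: 0.0007
clock: 20.95
position: [0.4515, 0.1781, 0.1009]
eef_rot: [0.694, 0.137, 0.694, -0.137]
wrist_force: [-3.8, -0.3, 12.4]
gripper_width: 0.0013
```

Firm stop: tip at 78.9 mm, 12 N. One more small press, then withdraw and check.

```bash
python3 -m jog '{"offset":[[0.03,0,0],[0,0,0]],"spin":[0,0]}'
python3 -m jog '{"offset":[[-0.3,0,0],[-0.9,0,0],[-0.9,0,0],[-0.9,0,0],[-0.5,0,0],[0,-0.9,0.5],[0,-0.9,0.5],[0,-0.9,0.5],[0,-0.9,0.5],[0,0,0]],"spin":[0,0,0,0,0,0,0,0,0,0]}'
python3 - <<'E'
from h import *
where();snap('side','s9');snap('scene','sc9')
for f in['s9','sc9']:
    ridge(f,.045,.075)
    p=cloud(f);hsv=cv2.cvtColor(load(f)['im'],cv2.COLOR_RGB2HSV)
    b=np.stack([(p[...,:2]-O)@X,(p[...,:2]-O)@Y,p[...,2]],-1)
    r=((hsv[...,0]<6)|(hsv[...,0]>174))&(hsv[...,1]>150)&(hsv[...,2]>90)&(abs(b[...,0]+.062)<.03)&(abs(b[...,1])<.04)
    if r.sum(): print(f,r.sum(),'grip',np.percentile(b[r],[3,50,97],axis=0).round(4).tolist())
E
```

```text
clock: 21.15
position: [0.4515, 0.1782, 0.1007]
eef_rot: [0.694, 0.137, 0.693, -0.137]
wrist_force: [-6.5, -1.5, 20.1]
gripper_width: 0.0004
clock: 22.15
position: [0.4709, 0.0106, 0.2381]
eef_rot: [0.694, 0.138, 0.693, -0.14]
wrist_force: [0.1, 0.2, 0.2]
gripper_width: 0.0003
t 22.15 bracket xy 0.0199 -0.1475 z 0.2381 yaw -22.68 F [0.1 0.2 0.2] w 0.00026827615003927063
y -0.06 xmid 500.4 xw 1048.7 ztop 64.8
y -0.045 xmid 631.6 xw 1300.0 ztop 66.4
y -0.03 xmid 418.4 xw 872.2 ztop 66.5
y -0.015 xmid 622.8 xw 1282.9 ztop 66.1
y 0.0 xmid -6.2 xw 24.7 ztop 65.7
y 0.015 xmid 367.8 xw 772.2 ztop 66.0
y 0.03 xmid 359.2 xw 755.9 ztop 66.4
y 0.045 xmid -4.7 xw 24.1 ztop 66.2
y 0.06 xmid -6.0 xw 24.0 ztop 65.3
y 0.075 xmid 607.0 xw 1249.6 ztop 66.6
y range [-1.0483  0.3778]
s9 79 grip [[-0.0714, -0.0238, 0.0707], [-0.0675, -0.0005, 0.0777], [-0.0601, 0.0239, 0.0809]]
y range [-0.0804  0.0826]
```

View pics/s9.png

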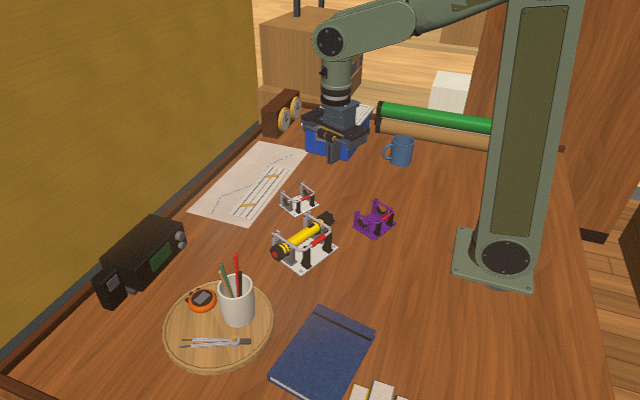

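The torch is in the large white bracket at (305,240) with the bail down. The other objects look unmoved, and the arm is clear.

```bash
python3 -c "
from plant import ctrl
print(ctrl.hand_in())"
```

```text
the job is handed in; nothing more can be done
None
```

I put the torch back in the large white bracket, closed the bail over it, and handed the job in at about 22 s, well under the 51 s limit. No verdict is reported at hand-in.

- **Bail, before placing:** I first pushed the bail further open, from about 2.2 to 2.5 rad, because it would have hit the gripper body while placing the torch.
- **Torch:** I lowered it until it touched the saddles and only then let go. After release, the barrel measured level along its length, with its top at 64.5 mm against the specified 64 mm. It was centred in the bracket to about 1 mm.
- **Bail, closing:** I swung it over by its grip and then pressed it down with closed fingertips. It stopped firmly at 20 N with the grip top at about 78.8 mm, against 79 mm for fully home.
- **Other objects:** in the last side picture everything else on the table looks unmoved, and the arm was touching nothing. I judged this by eye only.

Two checks were weak:
- **Far cameras:** they read a few millimetres off on the torch and the bail grip, so I relied on the wrist camera and the contact readings instead.
- **Last scene-camera check:** it could not see the red grip.

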